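# Hold a lump of palm sugar over the cup with tongs

### The arm

A 7-joint arm with a two-finger parallel gripper is mounted at the origin on the work surface. World frame = base frame: x ahead of the robot, y to its left, z up, the work surface at z = 0. Lengths are in m, angles in rad, forces in N, time in s.
With the tool pointing down it reaches from about 0.4 to 0.85 m from the base axis. Payload 4.4 kg.
Tool frame: the origin (TCP) lies at the very end of the fingers, on their centre line; the grasp point (between the pads) lies behind it (manip.pinch_z is the z of the grasp point in the tool frame, in m); z points along the fingers, y is the line along which they close (so a half turn about z gives the same grasp; the last joint's range is limited). The gripper opens to 94 mm and grips with 3 to 60 N. Pads are 16 mm wide; open, the fingers measure 119 mm over their backs; the gripper's body (75 mm by 177 mm) begins 78 mm behind the grasp point.
Start: joints at [-1.307, 0.628, 0.038, 1.517, -0.027, 0.996, -0.02], TCP at [0.21, 0.615, 0.205] pointing down, gripper open.
Joint ranges: [-3.06, 3.06], [-0.37, 2.12], [-1.25, 1.32], [0.18, 2.47], [-1.1, 4.24], [0.23, 1.98], [-2.94, 2.94]. Speed limits (rad/s): [2.57, 2.57, 3.14, 3.14, 3.14, 3.14, 3.14].

### API

Orientations are given as [roll, pitch, yaw] about the fixed x, y, z axes, in that order (R = Rz(yaw) Ry(pitch) Rx(roll)).
In Python, from workcell import manip gives the robot as it stands. The module is installed in compiled form; this text tells all that it offers. Calls block until the motion is done:
- manip.reach(position, orientation): joint-space move of the TCP to a pose.
- manip.move_linear(position, vel=0.15, attitude=None, f_stop=None): straight line of the TCP; attitude=None keeps the orientation; vel is the mean speed in m/s. With f_stop (N) it stops when the force on the tool has changed by that much, and returns True; else False.
- manip.move_joints(angles): joint-space move.
- manip.open_gripper() and manip.grab(newtons=None): open the fingers fully, or close them until they stop; newtons is the grip in N (None keeps the last).
- manip.hold(seconds).
- manip.inverse_kinematics(position, orientation): joint angles nearest the present ones, or None.
- manip.capture(name): name is "scene" or "top" or "wrist"; returns the picture (420x560x3 uint8, blue, green, red); there is no depth.
- manip.get_calibration(name): a dict with "fx", "fy", "cx", "cy" (pixels), "rvec" (rotation vector, rad) and "tvec" (3), from world to camera coordinates, as OpenCV has them. Camera axes: x right, y down, z forward; pixel columns grow to the right and rows downward; lengths in m; the calibration is good to about 2 mm. The wrist camera is an equidistant fisheye: a pixel r from the principal point sees the ray r / f radians off the axis. A picture is of the moment at which its call begins: read the wrist's pose just before it. get_calibration takes no time and is no camera call; for the wrist camera it gives the pose at the moment of the call.
A pose or a line that the arm cannot do raises manip.MotionError and nothing moves.
- manip.sign_off(): hands the job in; it is judged then, once.
Readings, each from a call of its own:
- manip.read_t(): time.
- manip.read_q(): joint angles.
- manip.read_dq(): joint speeds.
- manip.read_joint_efforts(): joint torques, N m.
- manip.read_eef_pos(): TCP position.
- manip.read_ee_rot(): TCP orientation.
- manip.read_wrist_force(): force on the tool from outside, world axes, zero at the start.
- manip.read_ft_torque(): the same for the moment, N m.
- manip.read_opening(): opening from 0.0 (shut) to 1.0 (fully open).
- manip.read_gripper_force(): force on a finger pad.
Only numpy, scipy, OpenCV 4.12 (cv2) and the standard library are available. Lean on these libraries where they do the work, as an engineer would, in place of code of your own. Each camera call takes 0.05 s, during which the arm holds its last target. There are 200 camera calls.

### The job

Pick up the kitchen tongs, close their jaws on the lump of palm sugar on the dish and lift it off, then hold it in the tongs over the middle of the mouth-up steel cup on the coaster, clear above the rim, and finish there still holding it: do not drop it in or put anything down. Handle the sugar with the tongs only, never with the gripper's fingers, and leave the cup and all the other things standing where they are.

Things in the scene. Friction and masses are not known exactly. Their poses are not given: they have to be found in the camera images.
- tongs: Steel spring kitchen tongs lying on edge on the marble, 22 mm high, about 90 g: two arms side by side, vertical hinge pin at the rear. Origin: on the underside (on the slab), midway between the arms in the grip zone. x runs from hinge to jaws, y to the left arm, z up. Hinge pin at x = -70 mm, rear end at -93 mm, jaw ends at +120 mm. Arms rest sprung open and reopen if let go
- tongs_grip (a point): middle of the tongs' grip zone (flat outsides, x -20 to +25 mm of it), 11 mm above the tongs' origin. Here the arms measure 53 mm over their outsides when open and 40 mm when shut on the lump. The spring pushes each arm out with 8 N open, 9 N shut on the lump: fingers closed to about 48 mm carry the tongs still open, further shuts the jaws; balance point 0 to 12 mm ahead
- tongs_jaws (a point): midway between the two jaws, where the lump's middle belongs: 100 mm ahead (x) of the tongs' origin and 11 mm above the underside. Jaws 22 mm high, open 62 mm between their faces (57 mm between the low lips at x +14 and -14 mm), 70 mm over the outsides; the gap shrinks 2.4 mm for each mm at the grip zone, and the faces are parallel on the 30 mm lump
- tongs_left (a joint): swing of the tongs' left arm in rad: 0 fully open, 0.094 when shut on the lump, 0.16 the stop; the right arm mirrors it
- sugar: brown round lump of palm sugar, a short upright cylinder 30 mm in diameter and 22 mm high, 18 g, standing alone on the dish (up to 12 mm off its middle in x and in y). Origin: centre of its underside; z up
- sugar_center (a point): the middle of the sugar lump, 11 mm above its underside
- dish: flat round white ceramic dish, rimless, 110 mm in diameter, flat top 14 mm above the slab, fixed. Origin: centre of its underside, on the slab
- coaster: round wooden coaster 96 mm in diameter, 10 mm thick, fixed. Origin: centre of its underside, on the slab
- cup: steel cup, mouth up, on the coaster (the only cup that stands mouth up): 72 mm across the rim, 85 mm high, wall 3 mm, 120 g. Origin: centre of its underside; z up
- cup_rim (a point): centre of the cup's mouth, at the height of the rim, 85 mm above the cup's underside (95 mm above the slab)
- row_cup0: bystander: steel cup standing mouth down in the row at the far side, 72 mm wide, 85 mm high. Origin: centre of its underside (the mouth, on the slab)
- row_cup1: bystander: a second steel cup, mouth down, the same as the first
- creamer: bystander: small glass creamer with a handle, 68 mm wide, 80 mm high. Origin: centre of its underside
- bottle: bystander: empty clear plastic bottle with a white twist cap, 66 mm in diameter, 202 mm high. Origin: centre of its underside
Mind the look-alikes: they are no part of the job. Several things have the shape of the tongs; the one meant has the colours described above.

How it is judged:
By the outcome, as a careful person would: the job done as asked, in the order asked, and still so for the second after the job is handed in, while the arm keeps its last pose, push and grip.
It also fails if it takes over 48 s, if anything falls off the work surface, if the arm or the gripper's body presses on something with over 40 N, if the wrist force passes 120 N, or if a joint passes its speed limit or range.

## Working session

There is one attempt and no reset: what is moved stays moved. The work goes in short steps, each a Python script; the robot and the scene stay as the last script left them, time stands still between calls to the robot, and variables do not carry over. Pictures are saved under pics/ and viewed, at most 12 in all, crops included, and the job is handed in when it is done.

```bash
mkdir -p pics; python3 - <<'E'
from workcell import manip
import cv2
for n in("scene","top"):
    cv2.imwrite(f"pics/{n}0.png",manip.capture(n)); print(n,manip.get_calibration(n))
print(manip.pinch_z,manip.read_t(),manip.read_eef_pos(),manip.read_ee_rot(),manip.read_opening())
E
```

```text
scene {'fx': 421.5617574412631, 'fy': 421.5617574412631, 'cx': 277.13547672328434, 'cy': 211.89229607157847, 'rvec': array([ 2.10836347,  1.01570464, -0.45992812]), 'tvec': array([-0.27700302, -0.30171953,  1.44511894])}
top {'fx': 431.6183317402221, 'fy': 431.6183317402221, 'cx': 273.83766773874834, 'cy': 212.2064796409664, 'rvec': array([ 2.10006374, -2.15076338,  0.1884102 ]), 'tvec': array([-0.11159123,  0.58272279,  1.07037087])}
-0.0188 0.1 [0.21029372 0.61442962 0.20465056] [-3.13995045e+00  3.51807177e-05  2.81182549e+00] 1.002396710800233
```

View pics/top0.png

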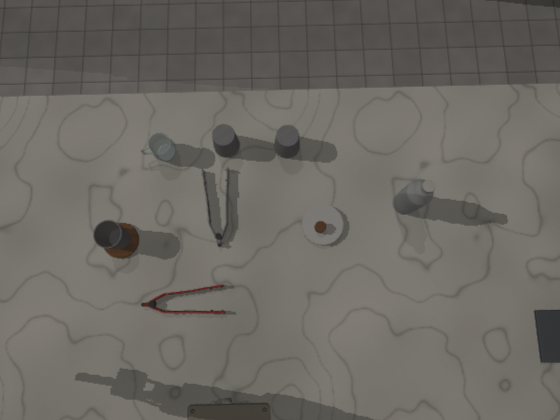

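View pics/scene0.png

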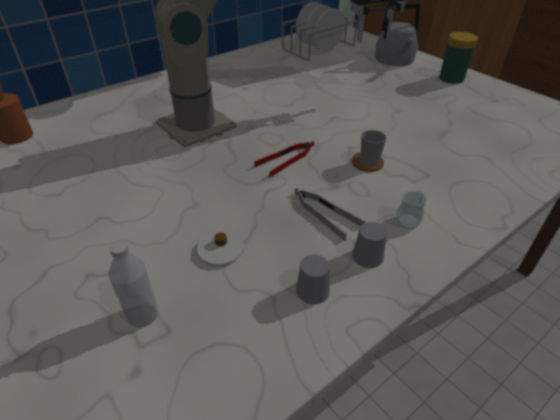

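The top view shows two tongs-shaped things. One is grey steel, with its hinge near (219,240) and jaws near (205–227,171). The other is red-handled, with its hinge near (150,304) and jaws near (224,300). The steel pair fits the description. The sugar is at (320,227) on the dish at (323,225), and the mouth-up cup is at (108,235) on the coaster at (121,240). Next I'll confirm with an enlarged crop and measure.

```bash
cat > h.py <<'E'
import numpy as np,cv2
from workcell import manip
def ray(n,uv,cal=None):
    c=cal or manip.get_calibration(n); R=cv2.Rodrigues(c["rvec"])[0]; o=-R.T@c["tvec"]
    d=R.T@np.array([(uv[0]-c["cx"])/c["fx"],(uv[1]-c["cy"])/c["fy"],1]); return o,d
def at(n,uv,z):
    o,d=ray(n,uv); return (o+d*(z-o[2])/d[2])[:2]
def proj(n,p):
    c=manip.get_calibration(n); K=np.array([[c["fx"],0,c["cx"]],[0,c["fy"],c["cy"]],[0,0,1.]])
    return cv2.projectPoints(np.float64(p).reshape(-1,1,3),c["rvec"],c["tvec"],K,None)[0][:,0]
E
python3 - <<'E'
from h import *
im=cv2.imread("pics/top0.png")
for k,uv,z in [("hinge",(219,240),.022),("jawL",(205,172),.022),("jawR",(227,170),.022),("dish",(323,225),.014),("sugar",(320,227),.036),("coaster",(121,240),.01),("cup rim",(108,235),.095),("bottle",(400,203),0),("rc0",(226,135),.085),("rc1",(288,136),.085)]: print(k,at("top",uv,z).round(4))
print(ray("top",(280,210)),proj("top",[[0,0,0],[.21,.615,.2]]))
a=cv2.resize(im[155:255,190:350],None,fx=5,fy=5,interpolation=cv2.INTER_CUBIC)
cv2.imwrite("pics/crop1.png",np.clip(a*1.8,0,255).astype(np.uint8))
E
```

```text
hinge [0.5143 0.0212]
jawL [0.7012 0.0592]
jawR [ 7.053e-01 -7.000e-04]
dish [ 0.5489 -0.2561]
sugar [ 0.5405 -0.2455]
coaster [0.522 0.285]
cup rim [0.5247 0.2873]
bottle [ 0.6066 -0.4704]
rc0 [ 0.7818 -0.0054]
rc1 [ 0.775  -0.1671]
(array([ 0.37868907, -0.12681615,  1.15681654]), array([ 0.1839138 , -0.01318572, -0.98297092])) [[228.83941401 447.18469799]
 [-72.79358464 380.25966616]]
```

View pics/crop1.png

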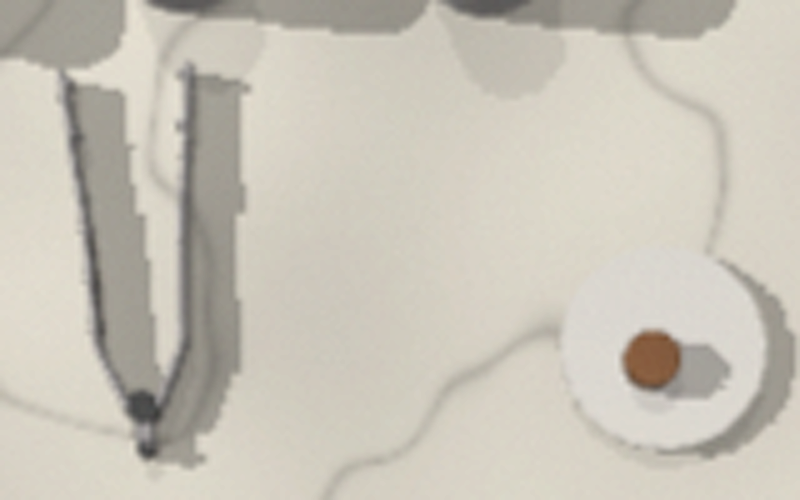

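The crop confirms the grey steel tongs: pin at about (218.4,236.2), tail (219.6,245), jaw tips (202.6,169.4) and (227.6,168.2). The sugar's top is at (320.4,227). Next I'll check these against the given sizes, then go above the tongs for a wrist view.

```bash
python3 - <<'E'
from h import *
P=lambda x,y,z:at("top",(190+x/5-.4,155+y/5-.4),z)
pin=P(142,406,.022);tail=P(148,450,.012);jl=P(63,72,.022);jr=P(188,66,.022)
print(pin,tail,jl,jr,"jaw w",np.linalg.norm(jl-jr),"pin-jaw .19?",np.linalg.norm((jl+jr)/2-pin))
d=(jl+jr)/2-tail; print("tail-jaw .213?",np.linalg.norm(d)); yaw=np.arctan2(d[1],d[0]); ax=np.array([np.cos(yaw),np.sin(yaw)])
o=(jl+jr)/2-.12*ax; print("origin",o,"yaw",yaw)
print("sugar",P(652,360,.036),"dish",P(663,348,.014))
# predicted tongs grip
for s in (0,np.pi,-np.pi):
    q=manip.inverse_kinematics([o[0],o[1],.25],[np.pi,0,yaw+s]); print(s,q)
manip.reach([o[0],o[1],.22],[np.pi,0,yaw])
c=manip.get_calibration("wrist"); im=manip.capture("wrist"); cv2.imwrite("pics/w1.png",im)
R=cv2.Rodrigues(c["rvec"])[0]; print(c,-R.T@c["tvec"],R[2],manip.read_t(),manip.read_q())
E
```

```text
[0.52553192 0.02388133] [0.50317027 0.02201803] [0.70979752 0.06691893] [ 0.71148461 -0.00123308] jaw w 0.0681728830610595 pin-jaw .19? 0.1853259491986363
tail-jaw .213? 0.20775300053694656
origin [0.59080407 0.02659037] yaw 0.052128260438399354
sugar [ 0.54156887 -0.24554679] dish [ 0.55110788 -0.25403541]
0 [-0.57873323  0.61565164  0.81804919  1.64555489 -0.49292067  1.09879192
 -1.14100398]
3.141592653589793 [-0.16181992  0.49861565  0.10768523  1.63342171 -0.06062309  1.01281747
  1.58788886]
-3.141592653589793 [-0.16181992  0.49861565  0.10768523  1.63342171 -0.06062309  1.01281747
  1.58788886]
{'fx': 325.19226210127806, 'fy': 325.19226210127806, 'cx': 279.19796034714614, 'cy': 209.76729048185328, 'rvec': array([-2.12922341,  2.01695342,  0.2759817 ]), 'tvec': array([-0.00500758,  0.53761716,  0.56336993])} [0.66811083 0.03072723 0.39890691] [-0.26732491 -0.01353589 -0.96351138] 2.6333 [-0.56901795  0.64655463  0.79885231  1.68372421 -0.52521152  1.03904363
 -1.1128132 ]
```

View pics/w1.png

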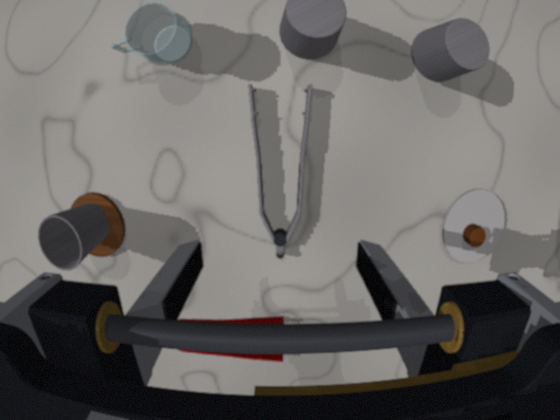

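The wrist view shows the steel tongs with jaw tips at (251,88) and (309,87), pin at (280,237) and tail at (280,253). The sugar is at (474,236), the cup rim at (61,246), and the red tongs are hidden under the gripper. I'll triangulate these and check reachability.

```bash
cat >> h.py <<'E'
def wat(c,uv,z):
    R=cv2.Rodrigues(c["rvec"])[0]; o=-R.T@c["tvec"]
    v=np.array([uv[0]-c["cx"],uv[1]-c["cy"]])/c["fx"]; t=np.linalg.norm(v)
    d=R.T@np.r_[v/t*np.sin(t),np.cos(t)]; return (o+d*(z-o[2])/d[2])[:2]
E
python3 - <<'E'
from h import *
c=manip.get_calibration("wrist")
W=lambda u,v,z:wat(c,(u,v),z)
pin=W(280,237,.022);tail=W(280,255,.012);jl=W(251,87,.022);jr=W(309,86,.022)
print(pin,tail,jl,jr,np.linalg.norm(jl-jr),np.linalg.norm((jl+jr)/2-pin))
d=(jl+jr)/2-tail; print("yaw",np.arctan2(d[1],d[0]),np.linalg.norm(d))
print("sugar",W(474,235,.034),"rim",W(61,246,.095))
for n,p,y in [("grip",(.591,.0266,.003),.05),("dish",(.442,-.2455,.02),0),("dish-r",(.542-.1*.9135,-.2455+.1*.407,.02),-.42),("cup",(.425,.287,.16),0),("cup-r",(.525-.1*.877,.287-.1*.48,.16),.5)]:
  for s in (0,np.pi):
    q=manip.inverse_kinematics(p,[np.pi,0,y+s]); print(n,s,None if q is None else np.round(q,2))
E
```

```text
[0.52875193 0.02241724] [0.50020151 0.02083959] [0.70698418 0.06523786] [ 0.71175581 -0.00078687] 0.06619692549107806 0.18088418229230835
yaw 0.05438046335516907 0.20947814808755358
sugar [ 0.54557207 -0.24167231] rim [0.52465078 0.28503977]
grip 0 [-0.43  0.91  0.56  1.84 -0.78  0.63 -0.91]
grip 3.141592653589793 [-0.03  0.83 -0.1   1.82  0.16  0.5   1.38]
dish 0 [ 0.16  0.78  0.45  2.07 -0.76  0.46 -0.37]
dish 3.141592653589793 [ 0.53  0.73 -0.12  2.06  0.22  0.37  1.81]
dish-r 0 [ 0.03  0.79  0.53  2.1  -0.88  0.48 -0.76]
dish-r 3.141592653589793 [ 0.39  0.72 -0.03  2.09  0.06  0.34  1.46]
cup 0 [-1.17  0.63  0.82  1.96 -0.63  0.82 -1.58]
cup 3.141592653589793 [-0.61  0.5  -0.05  1.95  0.04  0.7   0.89]
cup-r 0 [-1.02  0.57  0.69  2.   -0.52  0.76 -1.08]
cup-r 3.141592653589793 [ 0.12  0.69 -1.06  1.97  0.75  0.95  0.75]
```

```bash
python3 - <<'E'
from h import *
o=[.594,.0267]
manip.move_linear([*o,.03],vel=.15,attitude=[np.pi,0,.053])
print(manip.move_linear([*o,.003],vel=.04,f_stop=6),manip.read_eef_pos())
for n in (5,8,8.5):
    manip.grab(n); print(n,manip.read_opening()*94,manip.read_gripper_force(),manip.read_t())
    if manip.read_opening()*94<49.5: break
E
```

```text
False [0.59413611 0.02653925 0.00306551]
5 53.32800290982248 4.9961670488119125 5.575
8 47.536910872688324 7.9974862933158875 5.8167
```

```bash
python3 - <<'E'
from h import *
p=manip.read_eef_pos()
manip.move_linear([p[0],p[1],.12],vel=.12)
print(manip.read_opening()*94,manip.read_gripper_force(),manip.read_wrist_force())
# go beside the dish, high, yaw 0
manip.reach([.43,-.245,.12],[np.pi,0,0.])
manip.hold(.3)
c=manip.get_calibration("wrist"); np.save("c2.npy",c,allow_pickle=True)
im=manip.capture("wrist"); cv2.imwrite("pics/w2.png",im)
print(manip.read_opening()*94,manip.read_gripper_force(),manip.read_eef_pos(),manip.read_ee_rot(),manip.read_t())
E
```

```text
46.982250747655065 7.998893111944199 [-0.28866061 -0.50120724 -1.47173272]
47.154346363419144 7.998864948749542 [ 0.43040705 -0.24449559  0.11992   ] [-3.14155008e+00  5.87477386e-05  1.27139602e-03] 8.5
```

View pics/w2.png

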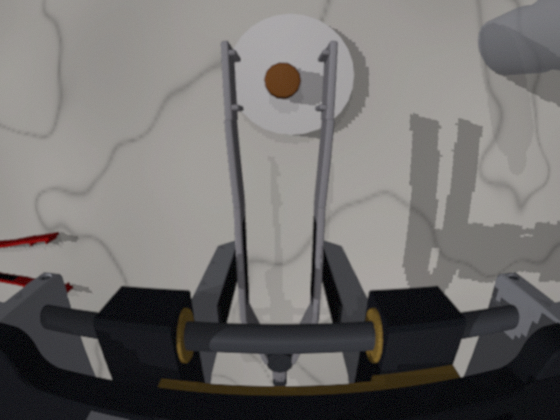

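The wrist view shows the tongs held open, with jaw tips at (228,44) and (333,44). The lump on the dish sits between them at (282,80). I'll measure both and work out the offset.

```bash
python3 - <<'E'
from h import *
c=np.load("c2.npy",allow_pickle=True).item(); R=cv2.Rodrigues(c["rvec"])[0]; print("cam",-R.T@c["tvec"])
im=cv2.imread("pics/w2.png"); h=cv2.cvtColor(im,cv2.COLOR_BGR2HSV)
m=((h[...,0]<20)&(h[...,1]>120)); m[:, :240]=0; m[:,330:]=0; m[130:]=0
v,u=np.nonzero(m); print("blob",u.min(),u.max(),v.min(),v.max(),u.mean(),v.mean())
for z in (.034,.025): print("sugar",z,wat(c,(u.mean(),v.mean()),z))
jl=wat(c,(228,43),.139);jr=wat(c,(333,43),.139);print("tips",jl,jr,(jl+jr)/2,np.linalg.norm(jl-jr))
for uv in((236,108),(325,108)):print("rear lip",wat(c,uv,.139))
t=cv2.imread("pics/top0.png");h=cv2.cvtColor(t,cv2.COLOR_BGR2HSV);m=((h[...,0]<20)&(h[...,1]>100));m[:,:300]=0;m[:200]=0;m[250:]=0;m[:,345:]=0
v,u=np.nonzero(m);print(len(u),u.mean(),v.mean(),at("top",(u.mean(),v.mean()),.033))
im=manip.capture("scene");cv2.imwrite("pics/s2.png",cv2.resize(im[130:290,140:350],None,fx=3.5,fy=3.5,interpolation=cv2.INTER_CUBIC))
E
```

```text
cam [ 0.50792707 -0.24560632  0.29904845]
blob 266 299 64 97 282.2160970231532 80.19625137816979
sugar 0.034 [ 0.54198528 -0.24790139]
sugar 0.025 [ 0.54314176 -0.24797932]
tips [ 0.54812007 -0.22047198] [ 0.54825272 -0.27184042] [ 0.5481864 -0.2461562] 0.05136860499659172
rear lip [ 0.51496295 -0.22449667]
rear lip [ 0.51505269 -0.26788768]
85 320.0470588235294 226.47058823529412 [ 0.54234536 -0.24600282]
```

View pics/s2.png

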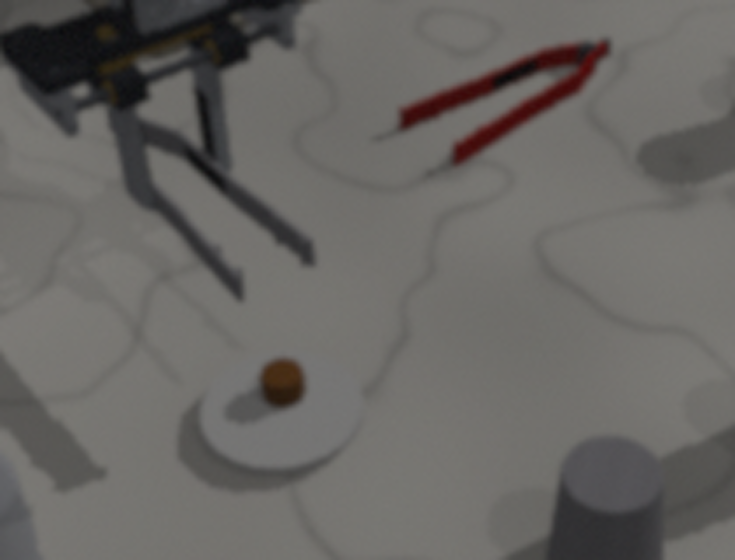

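```bash
python3 - <<'E'
from h import *
im=cv2.imread("pics/s2.png"); c=np.load("c2.npy",allow_pickle=True).item()
R=cv2.Rodrigues(c["rvec"])[0]; o1=-R.T@c["tvec"]
def tri(w,s):
    a=np.r_[wat(c,w,.1),.1]; d1=a-o1; o2,d2=ray("scene",(140-.36+s[0]/3.5,130-.36+s[1]/3.5))
    k=np.linalg.lstsq(np.c_[d1,-d2],o2-o1,rcond=None)[0]; p,q=o1+k[0]*d1,o2+k[1]*d2; return ((p+q)/2).round(4),np.linalg.norm(p-q)
print(tri((228,43),(312,242)),tri((333,43),(242,274)))
print(tri((282.2,80.2),(283,372)))
# rows of dark jaw pixels: left jaw tip profile
for z0,z1 in((.117,.139),(.105,.127)):
    pr=proj("scene",[[.55,-.245+s*.0275,z] for s in(1,-1) for z in(z0,z1)]); print(z0,((pr-[140,130]+.36)*3.5).round(0).tolist())
a=cv2.resize(im[200:320,180:380],None,fx=4,fy=4,interpolation=cv2.INTER_CUBIC); cv2.imwrite("pics/s3.png",np.clip(a*1.8,0,255).astype(np.uint8))
E
```

```text
(array([ 0.549 , -0.2195,  0.1364]), np.float64(0.0012276310214364556)) (array([ 0.549 , -0.2712,  0.1379]), np.float64(0.0018977454500428974))
(array([ 0.5422, -0.2476,  0.0335]), np.float64(0.000682729958364376))
0.117 [[317.0, 265.0], [314.0, 239.0], [243.0, 301.0], [239.0, 275.0]]
0.105 [[318.0, 279.0], [316.0, 253.0], [245.0, 315.0], [241.0, 289.0]]
```

View pics/s3.png

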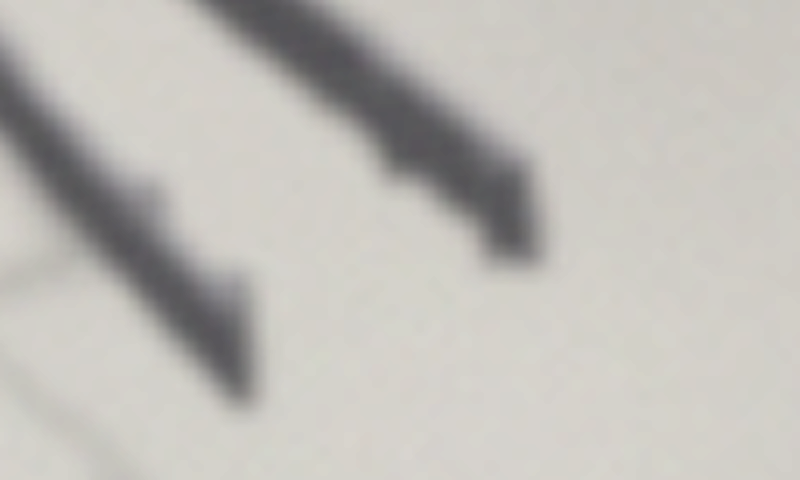

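The jaws measure level, with their top at about z = 0.137 against 0.139 expected. The jaw middle is 98.6 mm ahead of the TCP. The lump is at (0.5425, -0.247) and its top triangulates to 0.0335, against 0.036 true. Now I'll lower the tongs over it and shut them.

```bash
python3 - <<'E'
from h import *
manip.reach([.4439,-.2462,.12],[np.pi,0,0.])
manip.move_linear([.4439,-.2462,.05],vel=.1)
print(manip.move_linear([.4439,-.2462,.0195],vel=.03,f_stop=3),manip.read_eef_pos(),manip.read_opening()*94,manip.read_wrist_force())
manip.grab(20); print(manip.read_opening()*94,manip.read_gripper_force(),manip.read_wrist_force())
manip.grab(35);manip.hold(.2); print(manip.read_opening()*94,manip.read_gripper_force(),manip.read_wrist_force())
cv2.imwrite("pics/w4.png",manip.capture("wrist")); print(manip.read_t())
E
```

```text
False [ 0.4440174  -0.24628227  0.01964997] 47.28108507868393 [-0.78102292  0.59511852 -0.62112999]
40.006326639048126 19.977362751960754 [ 0.09399943  0.94046606 -1.54057788]
39.893304874160535 34.96340274810791 [ 0.29268763 -1.1991914  -0.31402015]
11.5
```

View pics/w4.png

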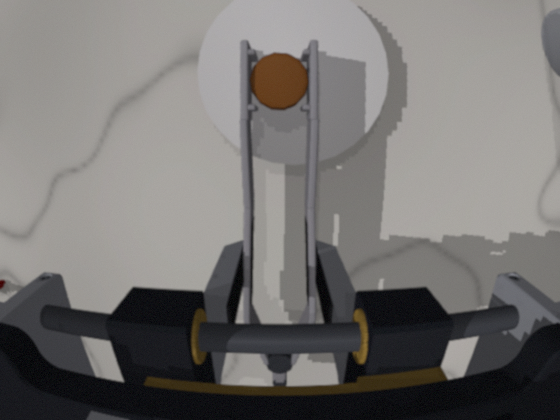

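The lump sits centred between the jaws at (280,80), and the 40 mm opening matches "shut on the lump". Lifting and carrying it to the cup.

```bash
python3 - <<'E'
from h import *
manip.move_linear([.444,-.2462,.22],vel=.08)
print(manip.read_opening()*94,manip.read_wrist_force())
manip.move_linear([.46,0,.22],vel=.15,attitude=[np.pi,0,0.])
manip.move_linear([.4262,.286,.22],vel=.15)
manip.hold(.3)
c=manip.get_calibration("wrist"); np.save("c5.npy",c,allow_pickle=True)
cv2.imwrite("pics/w5.png",manip.capture("wrist"))
print(manip.read_opening()*94,manip.read_eef_pos(),manip.read_t())
E
```

```text
39.44115190300487 [ 0.40088715 -0.02165213 -1.25923514]
39.78611355728691 [0.42626711 0.28588407 0.22002916] 18.3667
```

View pics/w5.png

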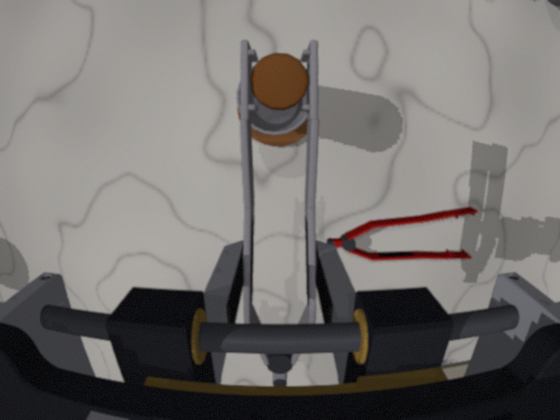

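The lump, at (280,80), is still held. Part of the cup rim is visible beneath it, with its left edge near u=238 and lower edge near v=132. The coaster's lower edge is near v=146. I'll check the predicted rim against these.

```bash
python3 - <<'E'
from h import *
c=np.load("c5.npy",allow_pickle=True).item(); R=cv2.Rodrigues(c["rvec"])[0]
def fp(P):
    X=(R@np.asarray(P).T).T+c["tvec"]; r=np.hypot(X[:,0],X[:,1]); t=np.arctan2(r,X[:,2])
    return X[:,:2]/r[:,None]*t[:,None]*c["fx"]+[c["cx"],c["cy"]]
im=cv2.imread("pics/w5.png"); a=np.linspace(0,2*np.pi,90)
for r,z,col in((.036,.095,(0,255,0)),(.048,.01,(255,255,0)),):
    p=fp(np.c_[.5247+r*np.cos(a),.286+r*np.sin(a),0*a+z]); cv2.polylines(im,[np.int32(np.round(p*16))],True,col,1,0,4); print(p.min(0),p.max(0))
cv2.imwrite("pics/w6.png",cv2.resize(im[30:160,200:360],None,fx=4.5,fy=4.5,interpolation=cv2.INTER_CUBIC))
for z in(.2390,):print("lump",wat(c,(280,80),z))
E
```

```text
[238.60523255  61.4602822 ] [316.5115497 137.6904074]
[237.39046905  64.6500549 ] [318.48938699 144.20630036]
lump [0.52431887 0.28404041]
```

View pics/w6.png

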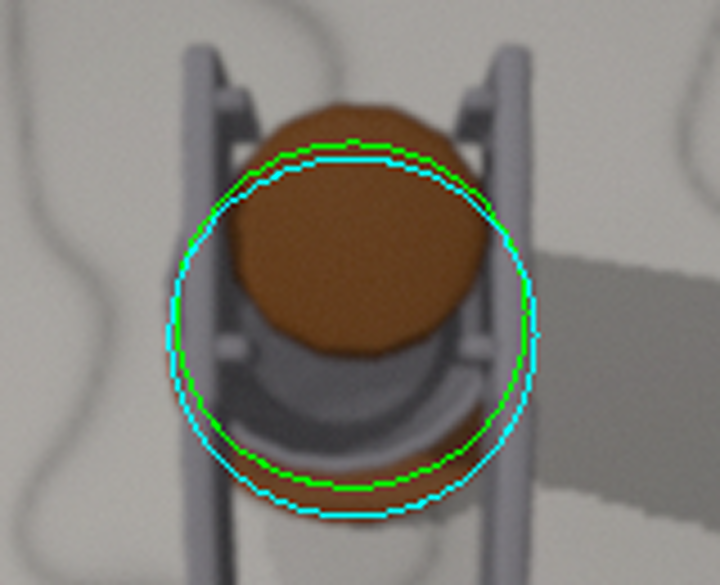

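The actual rim sits about 3–4 mm further in +x than predicted and about 1 mm in +y. I'll correct for that, lower to about 40 mm above the rim, check from the scene camera, and hand in if the lump is still held.

```bash
python3 - <<'E'
from h import *
manip.move_linear([.4292,.288,.22],vel=.05)
manip.move_linear([.4292,.288,.14],vel=.06)
manip.hold(.8)
im=manip.capture("scene");cv2.imwrite("pics/s7.png",cv2.resize(im[60:200,270:460],None,fx=4,fy=4,interpolation=cv2.INTER_CUBIC))
print(manip.read_opening()*94,manip.read_eef_pos(),manip.read_wrist_force(),np.abs(manip.read_dq()).max(),manip.read_t())
E
```

```text
39.51484778216071 [0.42921848 0.28797412 0.13999749] [-0.35079444 -0.38024973 -0.66619053] 0.001119156834453058 20.95
```

View pics/s7.png

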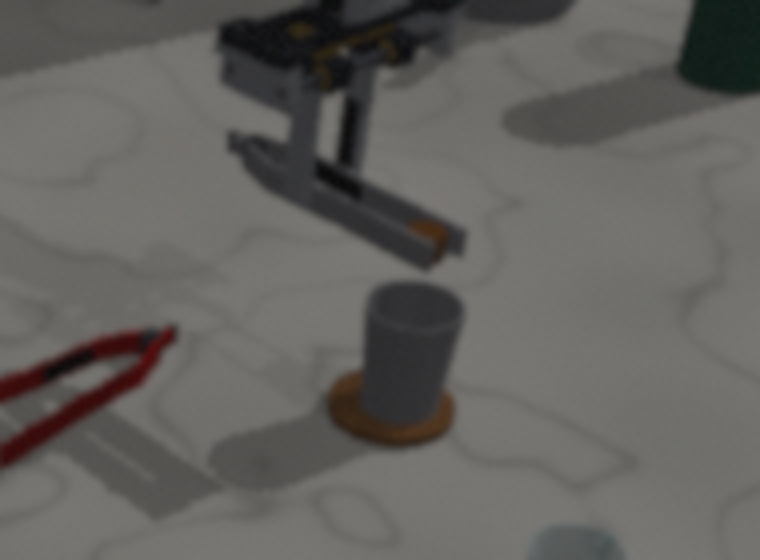

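The lump, at crop (430,238), is held in the jaws clear above the rim at crop (415,308), and the cup stands undisturbed. One numeric check of the centring before handing in.

```bash
python3 - <<'E'
from h import *
print("rim",at("scene",(270+415/4-.4,60+307/4-.4),.095))
print("lump pred px crop",((proj("scene",[[.5278,.288,.149]])-[270,60]+.4)*4), "rim pred",((proj("scene",[[.5278,.287,.095]])-[270,60]+.4)*4))
E
```

```text
rim [0.53018142 0.28323439]
lump pred px crop [[428.65555517 235.83576557]] rim pred [[416.0431233  303.88462976]]
```

Both agree to within about 3 mm, well inside the 33 mm mouth radius.

```bash
python3 -c "
from workcell import manip
print(manip.sign_off(),manip.read_t())"
```

```text
the job is handed in; nothing more can be done
the job is handed in; nothing more can be done
```

The steel tongs hold the palm sugar about 40 mm above the mouth-up cup's rim, centred to within a few millimetres; I handed the job in there at about 21 s of the 48 s allowed.

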